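# Restock the hand-stamping kit tray

### The arm

A 6-joint arm with a two-finger parallel gripper is mounted at the origin on a cart in front of the work surface, level with it; the furniture and walls round the work are solid. World frame = base frame: x ahead of the robot, y to its left, z up, the work surface at z = 0. Lengths are in mm, angles in rad, forces in N, time in s.
With the tool pointing down it reaches from about 350 to 975 mm from the base axis. Payload 7.1 kg.
Tool frame: the origin (TCP) lies on the front face of the gripper's body, between the roots of the fingers; the fingertips stand 80 mm ahead of it and the grasp point (between the pads) lies 61 mm ahead of it (env.tips_ahead is the distance from the TCP to the fingertips, in mm); z points along the fingers, y is the line along which they close (so a half turn about z gives the same grasp; the last joint's range is limited). The gripper opens to 88 mm and grips with 3 to 60 N. Pads are 20 mm wide; open, the fingers measure 115 mm over their backs; the gripper's body (75 mm by 178 mm) begins 61 mm behind the grasp point.
Start: joints at [-1.127, 0.423, 1.63, -0, 1.089, -0.019], TCP at [279.049, -559.229, 302.675] pointing down, gripper open.
Joint ranges: [-3, 3], [-0.9, 2.11], [0.09, 2.58], [-1.31, 4.45], [0.11, 2.69], [-2.54, 2.54]. Speed limits (rad/s): [2.39, 2.39, 3.01, 3.14, 3.14, 3.14].

### API

Orientations are given as a unit quaternion [x, y, z, w].
In Python, from station import env, set_gripper, viewer, workorder gives the robot as it stands. Calls block until the motion is done:
- env.reach(position, orientation): joint-space move of the TCP to a pose.
- env.move_l(position, rot=None, rate=150, f_stop=None): straight line of the TCP; rot=None keeps the orientation; rate is the mean speed in mm/s. With f_stop (N) it stops when the force on the tool has changed by that much, and returns True; else False.
- env.move_joints(angles): joint-space move.
- set_gripper(opening): finger opening in mm; the grip force is fixed at half the most; returns when the fingers have stopped.
- env.hold(seconds).
- env.ik(position, orientation): joint angles nearest the present ones, or None.
- env.read_state(): the state.
- viewer.camera(name): name is "side" or "top" or "wrist"; returns the picture (384x512x3 uint8, blue, green, red); there is no depth.
- viewer.camera_params(name): a dict with "fx", "fy", "cx", "cy" (pixels), "pose" (4x4, takes a point from camera to world coordinates); the wrist camera has in their place "tool_from_camera" (4x4, takes a point from camera to tool coordinates, whose origin is the TCP and whose axes are the flange's). Camera axes: x right, y up, looking along -z (the intrinsics and any distortion apply to the point x, -y, -z); pixel columns grow to the right and rows downward; lengths in mm; the calibration is good to about 2 mm. The wrist camera is an equidistant fisheye: a pixel r from the principal point sees the ray r / f radians off the axis. A picture is of the moment at which its call begins: read the wrist's pose just before it. camera_params takes no time and is no camera call.
A pose or a line that the arm cannot do raises env.IKError and nothing moves.
- workorder.sign_off(): hands the job in; it is judged then, once.
The state is a dict: "time_s": time; "qpos": joint angles; "dq": joint speeds; "tau": joint torques, N m; "tool_pos": TCP position; "orientation": TCP orientation; "force": force on the tool from outside, world axes, zero at the start; "wrist_torque": the same for the moment, N m; "width": finger opening in mm; "grip_force": force on a finger pad.
Only numpy, scipy, OpenCV 4.12 (cv2) and the standard library are available. Lean on these libraries where they do the work, as an engineer would, in place of code of your own. Each camera call takes 0.05 s, during which the arm holds its last target. There are 200 camera calls.

### The job

Put the hand-stamping kit that lies about on the near part of the bench back into its plywood tray for the next student: the long letter set, the smallest, square number set and the small square bench block each go upright down into the foam pocket of their own shape, and the bare metal cuff goes flat over the oval wooden former. Set each piece down rather than dropping it, and leave the slightly oblong design set (the middle one in size of the three red stamp sets) and the larger oblong bench block where they are, since they belong to another kit.

Things in the scene. Friction and masses are not known exactly. Their poses are not given: they have to be found in the camera images.
- letter_set: The long stamp set: red two-part plastic block full of upright steel punches in three long rows, 37 (x) x 74 (y) x 49 (z) mm, about 0.3 kg, standing upright. The red body is 37 x 74 mm up to 32 mm height; above that stand the punch ends, a little narrower. Origin: centre of its underside, z up.
- number_set: The smallest stamp set: red plastic block with upright steel punches in three rows of up to three, square from above, 29 x 29 x 49 mm, standing upright. The red body is 29 mm square up to 32 mm height, the punch ends above are narrower. Origin: centre of its underside, z up.
- design_set: Look-alike that does not belong to the kit: red plastic block with upright steel punches in three rows of up to four, the middle one in size of the three red sets, slightly oblong from above, 29 (x) x 37 (y) x 49 (z) mm. Origin: centre of its underside, z up.
- small_block: Small square bench block of grey steel, 60 x 60 x 30 mm, about 0.85 kg. Origin: centre of its underside, x and y square to its sides, z up.
- large_block: Look-alike that does not belong to the kit: the larger, oblong bench block of grey steel, 92 (x) x 72 (y) x 28 (z) mm, about 1.5 kg. Origin: centre of its underside, z up.
- metal_cuff: Open bracelet cuff of bright bare metal strip lying flat, a C from above: 53 mm wide (x), 59 mm long (y), strip 10 mm high, 4 mm thick, stiff, 18 g; the 20 mm gap faces its -y; its x sides are nearly straight from y = -15 to +5 mm. Inner space 45 x 50 mm. Origin: centre of the outline at its underside, z up. (A taller brown leather cuff farther back is a bystander.)
- inlay_letters: Foam inlay 100 mm square, 24 mm thick; four of them, in any order, fill the fixed plywood tray two by two (220 mm square, rim flush with the inlay tops 30 mm above the table). Origin: centre of its underside, 6 mm above the table; z up. This one has an oblong pocket in its middle, 12 mm deep (floor 12 mm above this origin), straight walls: 45 mm along x, 82 mm along y.
- inlay_numbers: Foam inlay 100 mm square, 24 mm thick; four of them, in any order, fill the fixed plywood tray two by two (220 mm square, rim flush with the inlay tops 30 mm above the table). Origin: centre of its underside, 6 mm above the table; z up. This one has the small square pocket in its middle, 12 mm deep (floor 12 mm above this origin), straight walls: 36 x 36 mm.
- inlay_block: Foam inlay 100 mm square, 24 mm thick; four of them, in any order, fill the fixed plywood tray two by two (220 mm square, rim flush with the inlay tops 30 mm above the table). Origin: centre of its underside, 6 mm above the table; z up. This one has the large square pocket in its middle, 12 mm deep (floor 12 mm above this origin), straight walls: 68 x 68 mm.
- inlay_cuff: Foam inlay 100 mm square, 24 mm thick; four of them, in any order, fill the fixed plywood tray two by two (220 mm square, rim flush with the inlay tops 30 mm above the table). Origin: centre of its underside, 6 mm above the table; z up. No pocket: on its top stands an oval wooden former, 30 mm along x, 42 along y, 12 high; the cuff goes flat round it, long way along y, gap to either end.

How it is judged (in metres and radians):
At the end, for the whole second after the job is handed in: The two sets and the small block upright (0.1 rad) on the floors of their own pockets (3.5 mm in height, 10 mm in plan); the cuff flat on the foam (4 mm) round the former (13 mm from its centre); all released and at rest; design set and large block within 20 mm of where they stood (horizontal distance between letter_set and inlay_letters below 0.01 m and z of letter_set in the frame of inlay_letters between 0.008 and 0.0155 m and angle between each of letter_set, number_set, small_block, metal_cuff's own z axis and vertical below 0.1 rad and linear speed of each of letter_set, number_set, small_block, metal_cuff below 0.02 m/s and contact force between each of letter_set, number_set, small_block, metal_cuff and the fingers below 0.1 N and horizontal distance between number_set and inlay_numbers below 0.01 m and z of number_set in the frame of inlay_numbers between 0.008 and 0.0155 m and horizontal distance between small_block and inlay_block below 0.01 m and z of small_block in the frame of inlay_block between 0.008 and 0.0155 m and horizontal distance between metal_cuff and inlay_cuff below 0.013 m and z of metal_cuff in the frame of inlay_cuff between 0.02 and 0.028 m and distance of each of design_set, large_block from where it was at the start of the episode below 0.02 m); the robot touches nothing.
It fails at once if a piece of the kit is dropped: it falls freely for more than about 2 cm ((linear speed of letter_set above 0.65 m/s and contact force between letter_set and the fingers below 0.05 N) or (linear speed of number_set above 0.65 m/s and contact force between number_set and the fingers below 0.05 N) or (linear speed of small_block above 0.65 m/s and contact force between small_block and the fingers below 0.05 N) or (linear speed of metal_cuff above 0.65 m/s and contact force between metal_cuff and the fingers below 0.05 N)).
It also fails if it takes over 104 s, if anything falls off the work surface, if the arm or the gripper's body presses on something with over 40 N, if the wrist force passes 120 N, or if a joint passes its speed limit or range.

## Working session

There is one attempt and no reset: what is moved stays moved. The work goes in short steps, each a Python script; the robot and the scene stay as the last script left them, time stands still between calls to the robot, and variables do not carry over. Pictures are saved under pics/ and viewed, at most 14 in all, crops included, and the job is handed in when it is done.

```bash
ls; mkdir -p pics
python3 - <<'E'
from station import env, set_gripper, viewer, workorder
import cv2,numpy as np
np.set_printoptions(precision=4,suppress=True)
for n in("top","side"):
    cv2.imwrite(f"pics/{n}0.png",viewer.camera(n)); print(n,viewer.camera_params(n))
print(viewer.camera_params("wrist"),env.read_state())
E
```

```text
pics
top {'fx': 384.8749557937387, 'fy': 384.8749557937387, 'cx': 258.1945396198611, 'cy': 192.00110207580096, 'pose': array([[  -0.1222,    0.969 ,   -0.2146,  321.0934],
       [  -0.9925,   -0.1202,    0.0225,    4.9838],
       [  -0.004 ,    0.2157,    0.9765, 1019.6556],
       [   0.    ,    0.    ,    0.    ,    1.    ]])}
side {'fx': 413.43531640892263, 'fy': 413.43531640892263, 'cx': 249.60405052294422, 'cy': 186.57141684293853, 'pose': array([[ -0.9723,   0.0983,  -0.2119, 269.0983],
       [ -0.2331,  -0.4699,   0.8514, 997.8927],
       [ -0.0159,   0.8772,   0.4798, 595.9627],
       [  0.    ,   0.    ,   0.    ,   1.    ]])}
{'fx': 297.3186396354542, 'fy': 297.3186396354542, 'cx': 262.1255412564832, 'cy': 190.6391636980826, 'tool_from_camera': array([[  0.0002,   0.9578,   0.2876,  78.5594],
       [  1.    ,  -0.0003,   0.0004,   0.6258],
       [  0.0005,   0.2876,  -0.9578, -83.0228],
       [  0.    ,   0.    ,   0.    ,   1.    ]])} {'time_s': 0.1, 'qpos': array([-1.127 ,  0.4238,  1.6306,  0.    ,  1.0886, -0.019 ]), 'dq': array([ 0.0005, -0.0017, -0.0031, -0.0008,  0.0005, -0.0006]), 'tau': array([  0.0009, -54.5611, -27.4324,   0.0645,   0.0188,  -0.0001]), 'tool_pos': array([ 278.8729, -558.9213,  301.9835]), 'orientation': array([ 0.9734,  0.2293, -0.0001, -0.0007]), 'force': array([-0.4772, -0.7971, -0.1525]), 'wrist_torque': array([ 0.005 ,  0.0358, -0.0366]), 'grip_force': 0.0, 'width': 87.86034561340874}
```

View pics/top0.png

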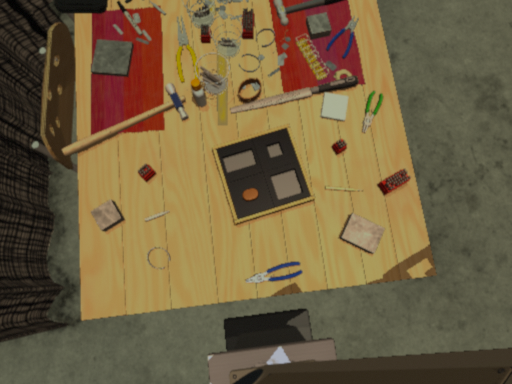

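View pics/side0.png

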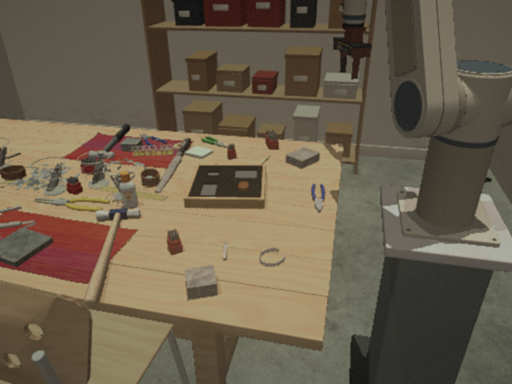

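The top view shows the tray at about (264,174). The long letter set is at (394,182), with two smaller red sets at (147,172) and (340,146). The blocks are at (108,215), which looks like the small one, and (362,233), the large one. The cuff is at (159,258). The side view matches. Next I'll get rough positions and take closer wrist pictures.

```bash
cat > h.py <<'E'
from station import env, set_gripper, viewer, workorder
import cv2, numpy as np, pickle
from scipy.spatial.transform import Rotation as R
np.set_printoptions(precision=3, suppress=True)
def down(yaw):            # tool pointing down, tool x at yaw in world
    return (R.from_euler('z', yaw)*R.from_quat([1,0,0,0])).as_quat()
def snap(name, tag):
    s = env.read_state(); im = viewer.camera(name); p = dict(viewer.camera_params(name))
    if name == "wrist":
        T = np.eye(4); T[:3,:3] = R.from_quat(s["orientation"]).as_matrix(); T[:3,3] = s["tool_pos"]
        p["pose"] = T @ p["tool_from_camera"]; p["fish"] = True
    cv2.imwrite(f"pics/{tag}.png", im); pickle.dump(p, open(f"pics/{tag}.pkl","wb")); return im, p
def load(tag): return cv2.imread(f"pics/{tag}.png"), pickle.load(open(f"pics/{tag}.pkl","rb"))
def ray(p, uv):
    uv = np.atleast_2d(np.float64(uv)); a = (uv-[p["cx"],p["cy"]])/[p["fx"],p["fy"]]
    if p.get("fish"):
        r = np.linalg.norm(a,axis=1,keepdims=True)+1e-12; d = np.c_[a/r*np.sin(r), np.cos(r)]
    else: d = np.c_[a, np.ones(len(a))]
    return p["pose"][:3,3], (d*[1,-1,-1]) @ p["pose"][:3,:3].T
def plane(p, uv, z=0.):
    o, d = ray(p, uv); return o + d*((z-o[2])/d[:,2:])
def proj(p, X):
    c = (np.atleast_2d(X)-p["pose"][:3,3]) @ p["pose"][:3,:3]; c = c*[1,-1,-1]
    if p.get("fish"):
        n = np.linalg.norm(c[:,:2],axis=1,keepdims=True)+1e-12; a = c[:,:2]/n*np.arctan2(n,c[:,2:])
    else: a = c[:,:2]/c[:,2:]
    return a*[p["fx"],p["fy"]]+[p["cx"],p["cy"]]
def tri(obs):             # [(p,uv),...] -> point, residual
    A=np.zeros((3,3)); b=np.zeros(3); L=[]
    for p,uv in obs:
        o,d=ray(p,uv); d=d[0]/np.linalg.norm(d[0]); M=np.eye(3)-np.outer(d,d); A+=M; b+=M@o; L.append((M,o))
    X=np.linalg.solve(A,b); return X, [float(np.linalg.norm(M@(X-o))) for M,o in L]
E
python3 - <<'E'
from h import *
im,p=snap("top","top1")
for n,uv,z in [("tray",(264,174),30),("letter",(394,182),40),("redL",(147,172),40),("redR",(340,146),40),("blkL",(108,215),30),("blkR",(362,233),28),("cuff",(159,258),5)]:
    print(n,plane(p,uv,z)[0])
def go(tag,x,y,z,yaw):
    try: env.reach([x,y,z],down(yaw)); snap("wrist",tag)
    except env.IKError as e: print(tag,"IK",e)
go("w_r1",400,-220,280,-0.4)
go("w_r2",500,-220,240,-0.4)
go("w_t1",430,0,280,0)
go("w_t2",520,40,240,0)
go("w_l1",400,260,280,0.5)
go("w_l2",380,330,200,0.5)
print(env.read_state()["time_s"])
ims=[cv2.imread(f"pics/{t}.png") for t in("w_r1","w_t1","w_l1","w_l2")]
cv2.imwrite("pics/m1.png",cv2.resize(np.vstack([np.hstack(ims[:2]),np.hstack(ims[2:])]),(800,600),interpolation=cv2.INTER_AREA))
E
```

```text
tray [585.337 -39.156  30.   ]
letter [ 519.215 -373.724   40.   ]
redL [626.162 267.134  40.   ]
redR [ 634.505 -250.178   40.   ]
blkL [525.819 377.669  30.   ]
blkR [ 398.776 -269.964   28.   ]
cuff [401.153 259.438   5.   ]
5.2583
```

View pics/m1.png

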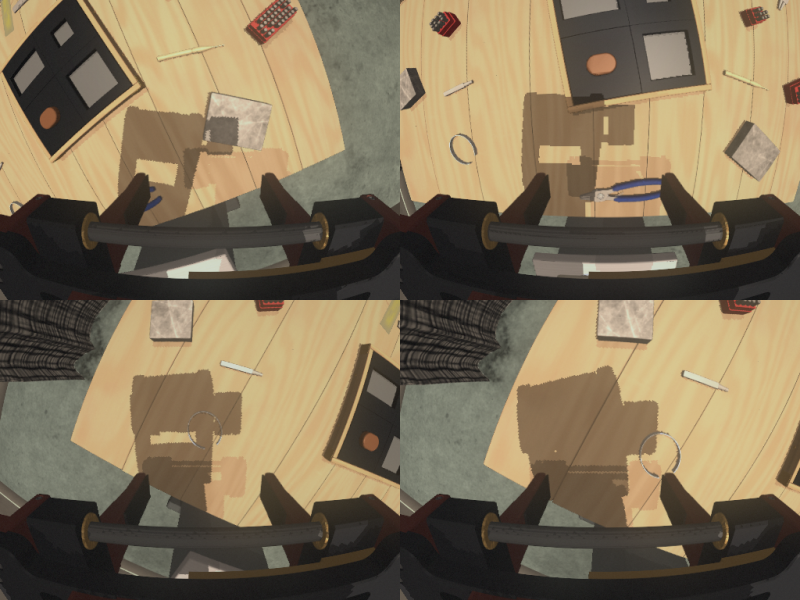

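The mosaic shows the tray with its pockets: oblong at far left, small square at far right, large square at near right, and the former at near left. The red sets sit near the image edges, so I'll take two views with each item near the centre.

Run:
```python
from h import *
pos={"letter":(519,-374),"redR":(634,-250),"tray":(585,-39),"redL":(626,267),"blkL":(526,378),"cuff":(401,259)}
for n,(x,y) in pos.items():
    a=np.arctan2(y,x); r=np.hypot(x,y); u=np.array([np.cos(a),np.sin(a)]); v=np.array([-u[1],u[0]])
    back,z=(110,300) if n=="tray" else (85,230)
    for k,s in((1,50),(2,-50)):
        q=u*(r-back)+v*s; env.reach([q[0],q[1],z],down(a)); env.hold(.15); snap("wrist",f"{n}{k}")
print(env.read_state()["time_s"])
out=[]
for n,(x,y) in pos.items():
    im,p=load(n+"1"); c=proj(p,[x,y,25])[0].astype(int); print(n,c)
    h=(133,150) if n=="tray" else (66,75)
    c0,r0=max(c[0]-h[0],0),max(c[1]-h[1],0)
    print(c0,r0); out.append(cv2.resize(im[r0:r0+2*h[1],c0:c0+2*h[0]],(266,300),interpolation=cv2.INTER_CUBIC))
cv2.imwrite("pics/m2.png",np.vstack([np.hstack(out[:3]),np.hstack(out[3:])]))
```

```text
17.975
letter [314  98]
248 23
redR [311  98]
245 23
tray [302  78]
169 0
redL [312  98]
246 23
blkL [312  98]
246 23
cuff [313 100]
247 25
```

View pics/m2.png

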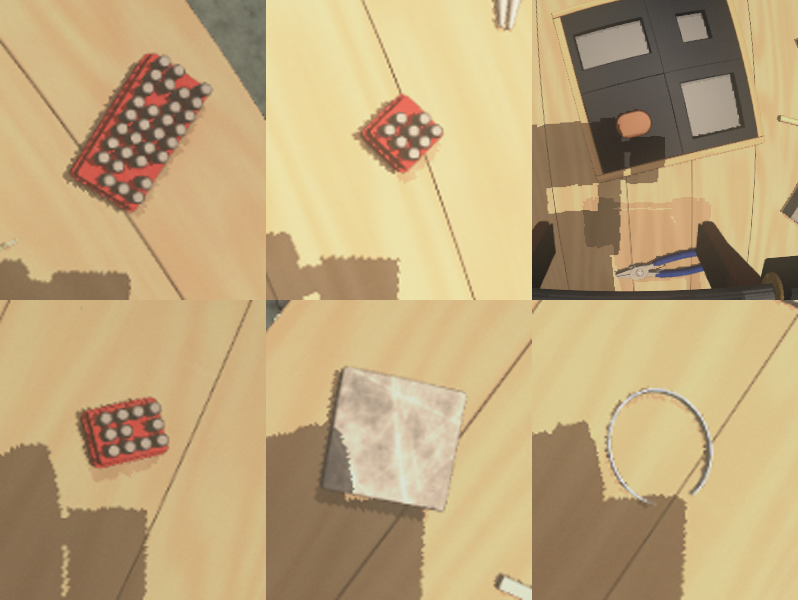

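In the closer views the right-hand red piece is the 3×3 number set and the left-hand one is the 3×4 design set. The left block is near-square, so it is the small one. The cuff's gap faces the lower right of its crop. Next I'll rectify both views of each item onto its height plane, intersect the masks and fit rectangles, and triangulate the heights.

```bash
cat > meas.py <<'E'
from h import *
S=2.0  # px per mm
def rect(tag,c,z,half):
    im,p=load(tag); n=int(2*half*S); g=(np.arange(n)/S-half)
    X,Y=np.meshgrid(c[0]+g,c[1]+g); uv=proj(p,np.c_[X.ravel(),Y.ravel(),np.full(X.size,z)]).astype(np.float32).reshape(n,n,2)
    return cv2.remap(im,uv[...,0],uv[...,1],cv2.INTER_LINEAR),p
def red(im):
    h=cv2.cvtColor(im,cv2.COLOR_BGR2HSV); return (((h[...,0]<9)|(h[...,0]>170))&(h[...,1]>130)&(h[...,2]>40)).astype(np.uint8)
def grey(im):
    h=cv2.cvtColor(im,cv2.COLOR_BGR2HSV); return ((h[...,1]<70)&(h[...,2]>70)).astype(np.uint8)
def dark(im):
    h=cv2.cvtColor(im,cv2.COLOR_BGR2HSV); return ((h[...,2]<85)&(h[...,1]<110)).astype(np.uint8)
def hull(m,ctr=None):
    m=cv2.morphologyEx(m,cv2.MORPH_OPEN,np.ones((3,3))); m=cv2.morphologyEx(m,cv2.MORPH_CLOSE,np.ones((9,9)))
    cs=cv2.findContours(m,cv2.RETR_EXTERNAL,cv2.CHAIN_APPROX_NONE)[0]; k=cv2.convexHull(max(cs,key=cv2.contourArea))
    o=np.zeros_like(m); cv2.fillPoly(o,[k],1); return o
def fit(o,c,half):
    k=max(cv2.findContours(o,cv2.RETR_EXTERNAL,cv2.CHAIN_APPROX_NONE)[0],key=cv2.contourArea)
    (x,y),(w,h),a=cv2.minAreaRect(k); 
    return np.array([c[0]-half+x/S,c[1]-half+y/S]),(w/S,h/S),a,cv2.boxPoints(((x,y),(w,h),a))
E
cat > m1.py <<'E'
from meas import *
tiles=[]
for n,c,z,half,f in [("letter",(519,-374),32,65,red),("redR",(634,-250),32,65,red),("redL",(626,267),32,65,red),("blkL",(526,378),30,65,grey),("tray",(585,-39),30,150,dark)]:
    I=[rect(n+k,c,z,half)[0] for k in "12"]; H=[hull(f(i)) for i in I]
    for tag,o in(("v1",H[0]),("v2",H[1]),("and",H[0]&H[1])):
        q,wh,a,b=fit(o,c,half); print(n,tag,q,"size",np.round(wh,1),"ang",round(a,1))
    v=I[0].copy(); cv2.polylines(v,[b.astype(int)],True,(0,255,0),1)
    cs=cv2.findContours(f(I[0]),cv2.RETR_LIST,cv2.CHAIN_APPROX_NONE)[0]; cv2.drawContours(v,cs,-1,(255,0,255),1)
    tiles.append(cv2.resize(v,(266,266)))
# cuff, plane z=10
I=[rect("cuff"+k,(401,259),10,65)[0] for k in "12"]; tiles.append(cv2.resize(I[0],(266,266)))
hs=cv2.cvtColor(I[0],cv2.COLOR_BGR2HSV); print("cuff wood sat", np.percentile(hs[...,1],[1,5,50]))
cv2.imwrite("pics/m3.png",np.vstack([np.hstack(tiles[:3]),np.hstack(tiles[3:])]))
# heights: punch blobs, nearest-match triangulation
for n,z0,c in (("letter",49,(519,-374)),("redR",49,(634,-250))):
    P=[]
    for k in "12":
        im,p=load(n+k); m=grey(im); m[red(cv2.dilate(im,None))<0]=0
        r=cv2.dilate(red(im),np.ones((9,9))); nl,_,st,ce=cv2.connectedComponentsWithStats(m*r)
        P.append((p,[ce[i] for i in range(1,nl) if 12<st[i,4]<150]))
    zs=[]
    A=plane(P[0][0],P[0][1],z0)[:,:2]; B=plane(P[1][0],P[1][1],z0)[:,:2]
    for i,a in enumerate(A):
        j=np.argmin(np.linalg.norm(B-a,axis=1))
        if np.linalg.norm(B[j]-a)<5: zs.append(tri([(P[0][0],P[0][1][i]),(P[1][0],P[1][1][j])])[0])
    zs=np.array(zs); print(n,"punch tops",len(zs),"z",np.median(zs[:,2]),"mean xy",zs[:,:2].mean(0))
E
python3 m1.py
```

```text
letter v1 [ 526.431 -381.117] size [36.3 72.3] ang 23.5
letter v2 [ 518.082 -386.433] size [26.5 71.4] ang 25.9
letter and [ 522.2 -371.6] size [16.6 56.2] ang 47.5
redR v1 [ 642.65 -252.8 ] size [28.2 29.3] ang 26.6
redR v2 [ 640.803 -256.511] size [29.3 28.2] ang 25.5
redR and [ 641.246 -255.968] size [13.5 34.9] ang 78.2
redL v1 [631.654 275.849] size [28.4 36.2] ang 37.6
redL v2 [633.006 271.805] size [28.5 36.9] ang 38.7
redL and [631.865 274.012] size [27.  32.3] ang 39.8
blkL v1 [528.673 384.238] size [60.2 61. ] ang 26.0
blkL v2 [529.25 383.25] size [60.2 61.5] ang 26.6
blkL and [528.937 383.905] size [60.  60.2] ang 26.0
tray v1 [623.   -39.25] size [299.5 223. ] ang 90.0
tray v2 [605.25 -39.25] size [299.5 258.5] ang 90.0
tray and [623.   -39.25] size [299.5 223. ] ang 90.0
cuff wood sat [34. 83. 92.]
letter punch tops 32 z 47.78045335694327 mean xy [ 529.453 -379.747]
redR punch tops 13 z 48.41496406813171 mean xy [ 596.73  -300.844]
```

View pics/m3.png

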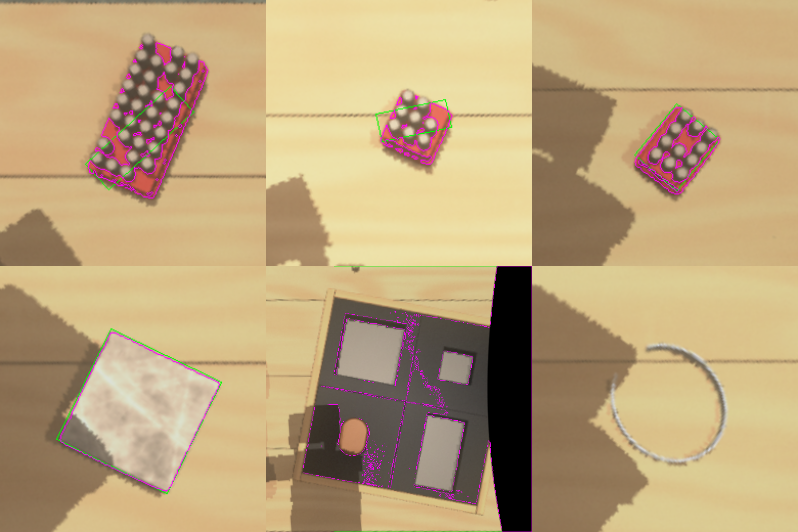

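Block fit is good and both sets of punch tops triangulate to about 48 mm. The red masks break up at the dark collars, so I'll use a wider closing. The tray is cut off in its views, so I'll take two higher ones.

```bash
cat > m2.py <<'E'
from meas import *
import meas
for k,y,x in((1,25,505),(2,-105,505)):
    env.reach([x,y,400],down(0)); env.hold(.15); snap("wrist",f"trayh{k}")
print(env.read_state()["time_s"])
def hull2(m):
    m=cv2.morphologyEx(m,cv2.MORPH_OPEN,np.ones((2,2))); m=cv2.morphologyEx(m,cv2.MORPH_CLOSE,cv2.getStructuringElement(2,(31,31)))
    cs=cv2.findContours(m,0,1)[0]; o=np.zeros_like(m); cv2.fillPoly(o,[cv2.convexHull(max(cs,key=cv2.contourArea))],1); return o
tiles=[]
for n,c in [("letter",(527,-380)),("redR",(642,-254))]:
    I=[rect(n+k,c,32,55)[0] for k in "12"]; H=[hull2(red(i)) for i in I]
    for tag,o in(("v1",H[0]),("v2",H[1]),("and",H[0]&H[1])):
        q,wh,a,b=fit(o,c,55); print(n,tag,q,"size",np.round(wh,1),"ang",round(a,1))
    for v in I: cv2.polylines(v,[b.astype(int)],True,(0,255,0),1); tiles.append(cv2.resize(v,(266,266)))
# block height: extreme top corner in each view
obs=[[],[],[],[]]
for k in "12":
    im,p=load("blkL"+k); v,_=rect("blkL"+k,(529,384),30,65); _,_,_,b=fit(hull(grey(v)),(529,384),65)
    for i,q in enumerate(b): obs[i].append((p,proj(p,[529-65+q[0]/S,384-65+q[1]/S,30])[0]))
print("block corner z",[tri(o)[0][2].round(1) for o in obs])
# cuff
for z in(10,):
    for k in "12":
        v,p=rect("cuff"+k,(401,259),z,65); h=cv2.cvtColor(v,cv2.COLOR_BGR2HSV); 
        wood=cv2.medianBlur(v,51); hw=cv2.cvtColor(wood,cv2.COLOR_BGR2HSV)
        m=(h[...,1].astype(int)<hw[...,1].astype(int)-25).astype(np.uint8)
        nl,L,st,ce=cv2.connectedComponentsWithStats(cv2.morphologyEx(m,cv2.MORPH_CLOSE,np.ones((7,7))))
        L[L==0]=0; i=1+np.argmax(st[1:,4]); m=(L==i); yx=np.argwhere(m)[:,::-1].astype(np.float32)
        e=cv2.fitEllipse(cv2.convexHull(yx)); W=yx/S+[401-65,259-65]; ec=np.array(e[0])/S+[401-65,259-65]
        an=np.degrees(np.arctan2(*(W-ec).T[::-1])); hi=np.histogram(an,36,(-180,180))[0]
        print("cuff",k,"n",len(yx),"ellipse c",ec,np.array(e[1])/S,e[2],"bbox c",(W.min(0)+W.max(0))/2,"empty",[int(-175+10*j) for j in range(36) if hi[j]<8])
        v[m]=(0,0,255); tiles.append(cv2.resize(v,(266,266)))
# tray
c=(590,-39)
for k in "12":
    v,p=rect("trayh"+k,c,30,150); m=dark(v); m=cv2.morphologyEx(m,cv2.MORPH_OPEN,np.ones((9,9)))
    nl,L,st,ce=cv2.connectedComponentsWithStats(m); i=L[300-40:300+40,300-40:300+40]; i=np.bincount(i[i>0]).argmax()
    mm=(L==i).astype(np.uint8); q,wh,a,b=fit(hull2(mm),c,150); print("tray",k,q,np.round(wh,1),round(a,1))
    hh=cv2.cvtColor(v,cv2.COLOR_BGR2HSV); 
    inner=np.zeros_like(mm); cv2.fillPoly(inner,[b.astype(int)],1); inner=cv2.erode(inner,np.ones((25,25)))
    nl,L2,st,ce=cv2.connectedComponentsWithStats(cv2.morphologyEx(inner&(hh[...,2]>110).astype(np.uint8),2,np.ones((7,7))))
    for j in range(1,nl):
        if st[j,4]>800:
            q2,wh2,a2,b2=fit((L2==j).astype(np.uint8),c,150); print("   hole",q2,np.round(wh2,1),round(a2,1)); cv2.polylines(v,[b2.astype(int)],True,(255,0,255),1)
    cv2.polylines(v,[b.astype(int)],True,(0,255,0),1); tiles.append(cv2.resize(v,(266,266)))
    tiles
tiles=tiles[:4]+tiles[4:5]+tiles[6:7]
cv2.imwrite("pics/m4.png",np.vstack([np.hstack(tiles[:3]),np.hstack(tiles[3:])]))
E
python3 m2.py
```

```text
20.0
letter v1 [ 526.879 -380.778] size [36.5 72.6] ang 23.4
letter v2 [ 524.427 -383.246] size [37.  71.2] ang 23.2
letter and [ 525.92  -382.276] size [33.6 70.6] ang 23.4
redR v1 [ 642.943 -252.245] size [28.5 29.3] ang 25.6
redR v2 [ 641.289 -255.982] size [29.3 28.2] ang 25.5
redR and [ 642.421 -254.266] size [25.8 26.1] ang 25.6
block corner z [np.float64(26.6), np.float64(24.9), np.float64(26.8), np.float64(28.4)]
cuff 1 n 1444 ellipse c [402.845 260.768] [53.958 61.767] 139.3802947998047 bbox c [402.75 260.5 ] empty [-145, -135, -125]
cuff 2 n 1570 ellipse c [402.928 260.765] [53.765 62.032] 139.76048278808594 bbox c [403.   260.75] empty [-145, -135, -125, -115]Traceback (most recent call last):
  File "m2.py", line 37, in <module>
    nl,L,st,ce=cv2.connectedComponentsWithStats(m); i=L[300-40:300+40,300-40:300+40]; i=np.bincount(i[i>0]).argmax()
                                                                                        ~~~~~~~~~~~~~~~~~~~~~~~~~~^^
ValueError: attempt to get argmax of an empty sequence
```

```bash
python3 - <<'E'
s=open('m2.py').read()
i=s.index("for k,y,x in"); j=s.index("def hull2"); s=s[:i]+s[j:]
s=s.replace("m=dark(v);","h0=cv2.cvtColor(v,cv2.COLOR_BGR2HSV); print('foam hsv',np.median(h0[290:310,290:310].reshape(-1,3),0)); m=((h0[...,2]<115)&(h0[...,1]<110)&(v.max(2)>8)).astype(np.uint8);")
s=s.replace("        v[m]=(0,0,255)","        ax=np.radians(-40.5); B=np.c_[(np.cos(ax),np.sin(ax)),(-np.sin(ax),np.cos(ax))]; l=(W-[403,261])@B; mid=(l.min(0)+l.max(0))/2; print('  own frame ext',l.max(0)-l.min(0),'centre',B@mid+[403,261])\n        v[m]=(0,0,255)")
open('m2.py','w').write(s)
E
python3 m2.py
```

```text
letter v1 [ 526.879 -380.778] size [36.5 72.6] ang 23.4
letter v2 [ 524.427 -383.246] size [37.  71.2] ang 23.2
letter and [ 525.92  -382.276] size [33.6 70.6] ang 23.4
redR v1 [ 642.943 -252.245] size [28.5 29.3] ang 25.6
redR v2 [ 641.289 -255.982] size [29.3 28.2] ang 25.5
redR and [ 642.421 -254.266] size [25.8 26.1] ang 25.6
block corner z [np.float64(26.6), np.float64(24.9), np.float64(26.8), np.float64(28.4)]
cuff 1 n 1444 ellipse c [402.845 260.768] [53.958 61.767] 139.3802947998047 bbox c [402.75 260.5 ] empty [-145, -135, -125]
  own frame ext [53.844 59.183] centre [403.775 261.786]
cuff 2 n 1570 ellipse c [402.928 260.765] [53.765 62.032] 139.76048278808594 bbox c [403.   260.75] empty [-145, -135, -125, -115]
  own frame ext [53.852 59.294] centre [403.85  261.794]
foam hsv [15. 37. 96.]
tray 1 [592.682 -35.606] [202.2 203.1] 10.5
   hole [552.799 -92.274] [66.8 65.2] 10.2
   hole [649.137 -74.593] [34.9 33.4] 10.8
   hole [630.96   22.134] [44.4 81. ] 10.7
foam hsv [13. 32. 73.]
tray 2 [592.456 -35.849] [202.7 202.9] 10.5
   hole [566.885 -92.061] [39.4 67. ] 9.5
   hole [649.231 -76.654] [33.9 35.1] 11.3
   hole [631.211  19.79 ] [42.9 78.5] 10.6
```

View pics/m4.png

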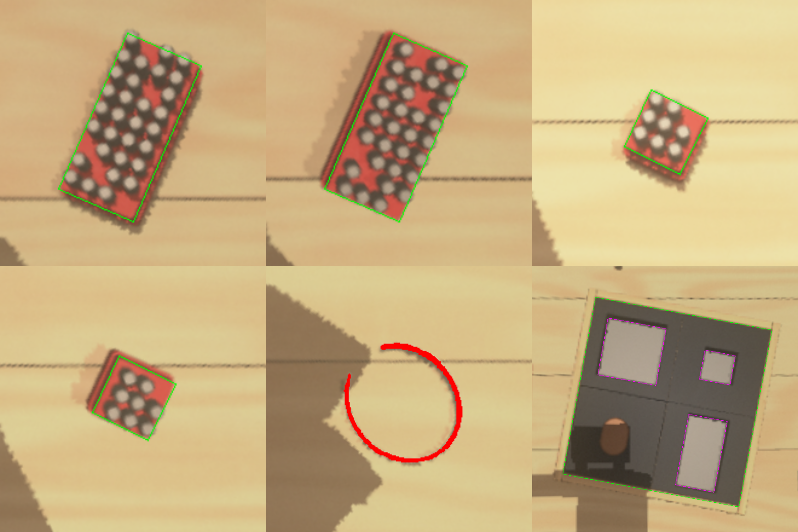

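The fits agree between views. The tray centre is at (592.6, -35.7) with a yaw of 10.5°, and the tray top is at 30 mm. I'll start with the number set: squeeze it along one axis to centre it, regrasp at 90°, then place it.

```bash
cat > act.py <<'E'
from h import *
T0=np.array([592.6,-35.7]); TY=np.radians(10.5); ex=np.array([np.cos(TY),np.sin(TY)]); ey=np.array([-ex[1],ex[0]])
SLOT={"number":T0+50*ex-50*ey,"block":T0-50*ex-50*ey,"letter":T0+50*ex+50*ey,"cuff":T0-50*ex+50*ey}
TIP=80.; SAFE=190.
def at(xy,z): return [float(xy[0]),float(xy[1]),float(z)]
def over(xy,yaw,z=SAFE): env.reach(at(xy,z),down(np.radians(yaw)))
def st(msg):
    s=env.read_state(); print(msg,"t",round(s["time_s"],1),"w",round(s["width"],1),"g",round(s["grip_force"],1),"tcp",s["tool_pos"],"F",s["force"])
def pick(xy,yaw1,yaw2,tip):
    set_gripper(88); over(xy,yaw1)
    if yaw1!=yaw2:
        env.move_l(at(xy,tip+TIP),rate=120,f_stop=12); set_gripper(0); st("squeeze1"); set_gripper(88)
        env.move_l(at(xy,tip+TIP+50),rate=150); env.reach(at(xy,tip+TIP+50),down(np.radians(yaw2)))
    env.move_l(at(xy,tip+TIP),rate=120,f_stop=12); set_gripper(0); st("grasp")
    env.move_l(at(xy,SAFE),rate=120); st("lifted")
def place(xy,yaw,tip,open_to):
    over(xy,yaw,210); env.move_l(at(xy,tip+TIP+16),rate=150)
    hit=env.move_l(at(xy,tip+TIP-2),rate=25,f_stop=5); st(f"down hit={hit}")
    set_gripper(open_to); env.move_l(at(xy,200),rate=120); st("done")
E
python3 - <<'E'
from act import *
print(SLOT)
pick((642.4,-254.3),25.6,115.6,15)
place(SLOT["number"],100.5,18+15,50)
env.reach([505,-40,400],down(0)); env.hold(.15); snap("wrist","c1")
im,_=load("c1"); cv2.imwrite("pics/c1c.png",cv2.resize(im[20:260,120:440],None,fx=2,fy=2))
E
```

```text
{'number': array([650.875, -75.751]), 'block': array([552.549, -93.975]), 'letter': array([632.651,  22.575]), 'cuff': array([534.325,   4.351])}
squeeze1 t 23.2 w 27.8 g 30.0 tcp [ 642.37  -254.287   94.952] F [-0.907  0.008  0.057]
grasp t 27.7 w 28.1 g 30.0 tcp [ 642.4   -254.295   94.972] F [ 0.291  0.047 -0.337]
lifted t 28.6 w 27.8 g 30.0 tcp [ 641.894 -254.073  189.234] F [ 0.898 -0.414 -1.827]
down hit=True t 30.7 w 27.8 g 30.0 tcp [650.729 -75.641 112.882] F [-0.408  0.503  5.537]
done t 32.1 w 50.2 g 0.0 tcp [650.406 -75.683 199.376] F [ 0.364  0.209 -0.261]
```

View pics/c1c.png

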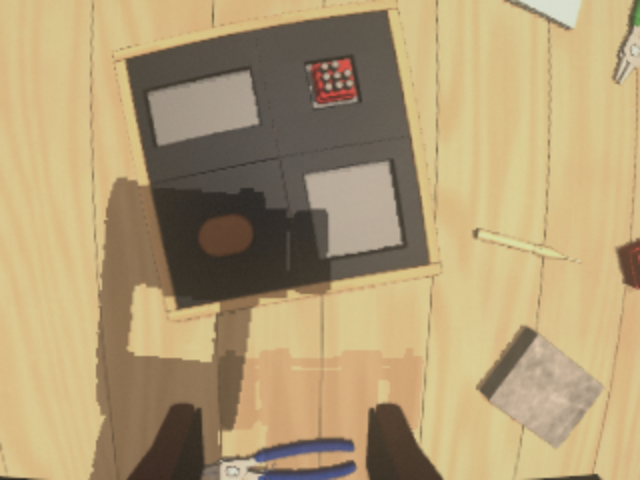

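The number set sits in its small pocket, at about (332,82) in the crop, and contact came at the expected 113 mm. The former's long side runs along the tray's y axis. Next come the letter set and the small block.

Run:
```python
from act import *
pick((525.9,-382.3),23.4,113.4,15)
place(SLOT["letter"],100.5,18+15,60)
pick((528.9,383.9),26,116,13.5)
place(SLOT["block"],100.5,18+13.5,76)
env.reach([505,-40,400],down(0)); env.hold(.15); snap("wrist","c2"); st("end")
im,_=load("c2"); cv2.imwrite("pics/c2c.png",cv2.resize(im[20:260,120:440],None,fx=2,fy=2))
```

```text
squeeze1 t 37.5 w 72.3 g 30.0 tcp [ 526.162 -382.458   95.794] F [-0.659  1.129  5.224]
grasp t 41.2 w 34.9 g 30.0 tcp [ 525.915 -382.296   95.031] F [ 0.114  0.794 -0.285]
lifted t 42.2 w 35.5 g 30.0 tcp [ 525.43  -381.989  189.243] F [-0.939 -0.413 -3.933]
down hit=True t 45.0 w 35.2 g 30.0 tcp [632.519  22.63  112.923] F [-0.052  0.412  4.333]
done t 46.5 w 59.8 g 0.0 tcp [632.2    22.554 199.399] F [-0.229  0.329 -0.177]
squeeze1 t 50.3 w 59.6 g 30.0 tcp [528.986 384.097  93.92 ] F [-1.774 -0.876  3.554]
grasp t 54.0 w 59.5 g 30.0 tcp [529.187 384.102  94.024] F [-0.611  0.218  3.235]
lifted t 54.9 w 59.8 g 30.0 tcp [528.318 383.501 189.055] F [-0.627 -0.042 -7.938]
down hit=True t 58.0 w 60.0 g 30.0 tcp [552.457 -93.976 111.923] F [0.364 0.046 4.115]
done t 59.3 w 76.0 g 0.0 tcp [552.133 -93.904 199.499] F [ 0.423  0.979 -0.081]
end t 61.1 w 75.9 g 0.0 tcp [504.984 -40.05  399.545] F [ 0.106 -0.247 -0.358]
```

View pics/c2c.png

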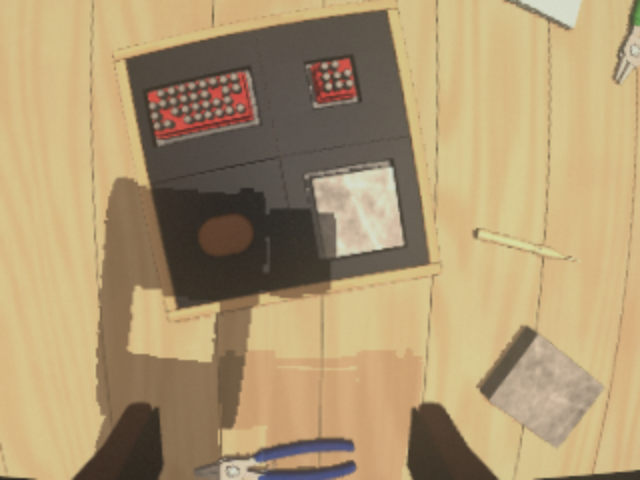

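The letter set and the block are both seated: they stopped 17.9 mm above the table grasp height, against an 18 mm pocket floor. Last is the cuff, after a check of the former's centre.

Run:
```python
from act import *
import meas
for t in("trayh1","trayh2","tray1","c2"):
    v,_=meas.rect(t,SLOT["cuff"],42,45); h=cv2.cvtColor(v,cv2.COLOR_BGR2HSV)
    m=((h[...,0]<14)&(h[...,1]>95)&(h[...,2]>45)).astype(np.uint8); q,wh,a,_=meas.fit(meas.hull(m),SLOT["cuff"],45); print("former",t,q,np.round(wh,1),round(a,1))
u=np.array([np.cos(np.radians(49.5)),np.sin(np.radians(49.5))])
pick(np.array([403.8,261.8])-5*u,49.5,49.5,1.5)
snap("wrist","held"); snap("side","heldside")
im,_=load("held"); s,_=load("heldside"); cv2.imwrite("pics/heldc.png",np.hstack([cv2.resize(im,(400,300)),cv2.resize(s[100:340,180:500],(400,300))]))
```

```text
former trayh1 [534.269   3.592] [30.4 41.2] 8.7
former trayh2 [534.441   2.774] [30.4 42.9] 11.3
former tray1 [534.001   3.797] [30.6 41.8] 9.5
former c2 [534.4     3.655] [30.5 42.3] 9.5
grasp t 64.7 w 51.6 g 30.0 tcp [400.579 258.034  81.575] F [-0.589 -0.68   1.564]
lifted t 65.8 w 52.3 g 30.0 tcp [400.177 257.774 189.482] F [-0.209  0.313  0.619]
```

View pics/heldc.png

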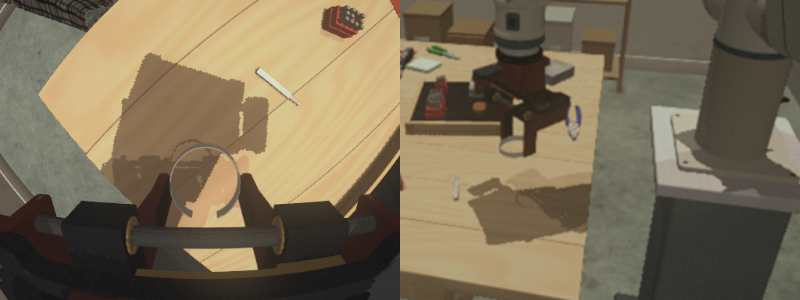

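The cuff is held level in the fingers, at about (205,185) in the left image with its gap toward the gripper. The former measures (534.3, 3.7), which agrees with the inlay centre. Placing it now.

Run:
```python
from act import *
a=np.radians(100); u=np.array([np.cos(a),np.sin(a)])
place(np.array([534.3,3.8])-5*u,100,30+1.5,66)
env.reach([470,4,330],down(0)); env.hold(.15); snap("wrist","c3"); env.reach([490,-100,330],down(0)); env.hold(.15); snap("wrist","c4"); st("end")
A=[load(t)[0][10:250,130:450] for t in("c3","c4")]; cv2.imwrite("pics/c3c.png",cv2.resize(np.hstack(A),(800,300)))
```

```text
down hit=True t 68.5 w 51.7 g 30.0 tcp [535.088  -1.176 111.497] F [-0.966 -0.252  6.562]
done t 69.8 w 65.9 g 0.0 tcp [534.747  -1.112 199.512] F [-0.1    0.325 -0.454]
end t 72.3 w 66.0 g 0.0 tcp [489.819 -99.037 329.937] F [-0.421 -0.305  0.432]
```

View pics/c3c.png

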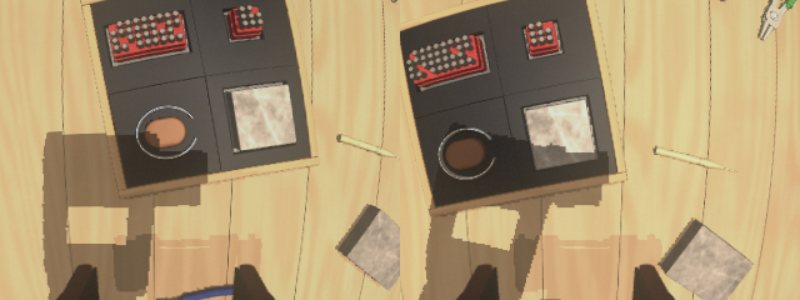

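The cuff lies flat round the former, at about (167,132) on the left and (466,153) on the right, and contact came at exactly foam height. The other three pieces are in their pockets, and the arm is clear.

```bash
python3 -c "
from h import *
env.hold(.3); print(workorder.sign_off())"
```

```text
the job is handed in; nothing more can be done
None
```

The job is handed in, though sign-off returned no verdict: letter set, number set and small block are each set down in their own pockets, the cuff is flat over the former, and the design set and large block were left untouched (about 73 s of the 104 s used).

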